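Load the balance rings on the bench rotator

ROBOT

A 6-joint arm with a two-finger parallel gripper is mounted at the origin on the work surface. World frame = base frame: x ahead of the robot, y to its left, z up, the work surface at z = 0. Lengths are in m, angles in degrees, forces in N, time in s.
With the tool pointing down it reaches from about 0.3 to 0.75 m from the base axis. Payload 8.5 kg.
Tool frame: the origin (TCP) lies midway between the tips of the shut fingers; the grasp point (between the pads) lies 19 mm behind it; z points along the fingers, y is the direction in which the jaws open and shut (so a half turn about z gives the same grasp; the last joint's range is limited). The gripper opens to 85 mm and grips with 20 to 120 N. Pads are 22 mm wide; open, the fingers measure 114 mm over their backs; the gripper's body (76 mm by 85 mm) begins 54 mm behind the grasp point. The pads swing forward as they close: fully open they stand 13 mm farther back than shut.
Start: joints at [-83.039, 21.807, 74.336, -0, 83.858, -12.336], TCP at [0.182, -0.519, 0.231] pointing down, gripper open.
Joint ranges: [-178.18, 178.18], [-50.72, 133.34], [12.68, 142.11], [-81.47, 261.47], [9.98, 163.14], [-165.26, 165.26]. Speed limits (degrees/s): [136.94, 136.94, 180, 180, 180, 180].

INTERFACE

Orientations are given as a 3x3 rotation matrix whose columns are the frame's x, y, z axes.
In Python, from rig import env gives the robot as it stands.
- The arm moves only by the shell command python3 -m inch 'ROWS' [FORCE]. ROWS is text: rows parted by semicolons, each of 5 numbers parted by spaces: the finger opening in mm, from 0 to 85.4, then the shift along the tool's x, y, z in mm, then the turn about the tool's z in degrees. In form: jaw dx dy dz turn; .... A call has 1 to 10 rows; each row is the pose to reach, as a shift and turn from the pose commanded when the call began, along the tool's axes at that moment; what a row does not reach only later rows make up. A row lasts 1/8 s, in which the tool goes at most 62.5 mm and 10.7 degrees, less where a joint would pass 70% of its speed; a pose out of reach is approached as far as the arm can. A call with a gripper value outside its range is refused whole. The fingers move at their own pace and stop on an object; FORCE is the grip in N (left out, the last holds). Time passes only in rows, so rows that repeat a pose let the fingers close. It gives the time, the measured TCP pose, the force and the opening at its end, in the units of the state.
- env.observe(): the state, without advancing time (a new reading comes with each control period).
- env.get_image(name): name is "scene" or "top" or "wrist"; returns a dict with "color" (400x640x3 uint8, blue, green, red), "range_z" (400x640 float32, m along the optical axis (not along the pixel's ray), 0 where there is no reading), "fov_y" (degrees; the focal length in pixels is half the picture's height over the tangent of half this angle, whatever the lens; pixels are square), "cx", "cy" (the principal point, pixels), "R" (3x3) and "t" (3): a world point X has camera coordinates R X + t. Camera axes: x right, y down, z forward; pixel columns grow to the right and rows downward; lengths in m; the calibration is good to about 2 mm. A picture is of the moment at which its call begins.
- env.close_job(): hands the job in, once; it reports no verdict.
The state is a dict: "time_s": time; "q": joint angles; "qvel": joint speeds; "joint_efforts": joint torques, N m; "position": TCP position; "tool_rot": TCP orientation; "ft_force": force on the tool from outside, world axes, zero at the start; "wrist_torque": the same for the moment, N m; "grip_width": finger opening in m.
Only numpy, scipy, OpenCV 4.12 (cv2) and the standard library are available. Lean on these libraries where they do the work, as an engineer would, in place of code of your own. Each camera call takes 0.05 s, during which the arm holds its last target.

TASK

Load the three metal balance rings from the rack onto the rotator's shaft in order of thickness: the thinnest against the shoulder, the thickest outermost. The two rails in front of the shaft hold a ring in line with it, so that rings stood there can be slid along onto the shaft. Push the whole stack up tight against the shoulder, then let go; do not knock or shift the glassware.

Things in the scene. Friction and masses are not known exactly. Their poses are not given: they have to be found in the camera images.
- shoulder (a point): point on the shaft axis at the face of the rotator's shoulder (dark collar, 44 mm across, in front of the white motor housing), fixed, 85 mm above the bench. x points level along the bare shaft, away from the housing; z up. The shaft is 14 mm thick, the rings' bore 18 mm. The housing is 130 mm wide, 150 mm high and begins 37 mm behind the shoulder face
- shaft_tip (a point): centre of the shaft's free end, 80 mm from the shoulder face, axes as the shoulder's. The last 10 mm are a cone that narrows from 14 to 6 mm. The space round the shaft is free to 24 mm below its axis, all along shaft and rails
- rail_start (a point): point on the shaft's axis line above the inner ends of the two loading rails, 60 mm from the shoulder face, axes as the shoulder's. The rails are 8 mm steel bars, parallel to the shaft, 39 mm between centre lines, tops 24 mm below the shaft axis. Past these ends a ring drops 2 mm and hangs on the shaft
- rail_end (a point): point on the shaft's axis line above the rails' outer, open ends, 245 mm from the shoulder face, 85 mm above the bench, axes as the shoulder's. A ring standing on the two rails is in line with the shaft (centre 85 mm above the bench) and slides along them with little friction
- rack_mid (a point): middle of the fixed wooden rack in which the rings start, 50 mm above the bench, level with the ring centres. x runs along the rack (and along the ring axes at the start), z up. Rack 236 x 60 mm, two rails like the rotator's, end plates 32 mm high. The rings stand on edge 55 to 77 mm apart (centres), in any order
- ring_thin_center (a point): centre of the thin ring: aluminium, 60 mm outside, 18 mm bore, 10 mm thick (all three rings are alike but for thickness); x is its axis. It starts standing on edge in the rack, free to be lifted out
- ring_middle_center (a point): centre of the middle ring: aluminium, 60 mm outside, 18 mm bore, 16 mm thick (all three rings are alike but for thickness); x is its axis. It starts standing on edge in the rack, free to be lifted out
- ring_thick_center (a point): centre of the thick ring: aluminium, 60 mm outside, 18 mm bore, 24 mm thick (all three rings are alike but for thickness); x is its axis. It starts standing on edge in the rack, free to be lifted out
- amber_bottle: bystander: amber stoppered reagent bottle, 60 mm across, 120 mm tall; loose, origin at the centre of its underside
- clear_bottle: bystander: clear glass stoppered reagent bottle, 64 mm across, 115 mm tall; loose, origin at the centre of its underside
- beaker: bystander: empty glass beaker, 68 mm across, 85 mm tall; loose, origin at the centre of its underside
- dropper_bottle: bystander: small amber dropper bottle with a black bulb, 30 mm across, 82 mm tall; loose, origin at the centre of its underside
Mind the look-alikes: they are no part of the job. What is shaped like the part that bears ring_thick_center but brown or red is not meant. Leave any blue look-alike of the part that bears ring_middle_center alone.

How it is judged (in metres and radians):
At the end, for the whole second after the job is handed in: Rings at rest and released on the shaft, packed against the shoulder in the order thin, middle, thick: centres 5, 18, 38 mm from its face (-2/+3 mm), within 4 mm of the axis sideways, 6 mm below to 4 mm above it, ring axes within 0.15 rad of the shaft; glassware not moved 20 mm or tipped (x of ring_thin_center in the frame of shoulder between 0.003 and 0.008 m and y of ring_thin_center in the frame of shoulder between -0.004 and 0.004 m and z of ring_thin_center in the frame of shoulder between -0.006 and 0.004 m and angle between the x axis of each of ring_thin_center, ring_middle_center, ring_thick_center and the x axis of shoulder, either way round below 0.15 rad and x of ring_middle_center in the frame of shoulder between 0.016 and 0.021 m and y of ring_middle_center in the frame of shoulder between -0.004 and 0.004 m and z of ring_middle_center in the frame of shoulder between -0.006 and 0.004 m and x of ring_thick_center in the frame of shoulder between 0.036 and 0.041 m and y of ring_thick_center in the frame of shoulder between -0.004 and 0.004 m and z of ring_thick_center in the frame of shoulder between -0.006 and 0.004 m and linear speed of each of ring_thin, ring_middle, ring_thick below 0.01 m/s); the robot touches nothing.
It fails at once if the amber bottle is shifted by more than 20 mm or tipped over (distance of amber_bottle from where it was at the start of the episode above 0.02 m or angle between amber_bottle's own z axis and vertical above 0.35 rad).
It fails at once if the clear bottle is shifted by more than 20 mm or tipped over (distance of clear_bottle from where it was at the start of the episode above 0.02 m or angle between clear_bottle's own z axis and vertical above 0.35 rad).
It fails at once if the beaker is shifted by more than 20 mm or tipped over (distance of beaker from where it was at the start of the episode above 0.02 m or angle between beaker's own z axis and vertical above 0.35 rad).
It fails at once if the dropper bottle is shifted by more than 20 mm or tipped over (distance of dropper_bottle from where it was at the start of the episode above 0.02 m or angle between dropper_bottle's own z axis and vertical above 0.35 rad).
It also fails if it takes over 70 s, if anything falls off the work surface, if the arm or the gripper's body presses on something with over 40 N, if the wrist force passes 120 N, or if a joint passes its speed limit or range.

## Working session

There is one attempt and no reset: what is moved stays moved. The work goes in short steps, Python scripts to look and compute and a shell command to move; the robot and the scene stay as the last step left them, time stands still between calls to the robot, and variables do not carry over. Pictures are saved under pics/ and viewed, and the job is handed in when it is done.

```bash
mkdir -p pics; ls
python3 - <<'E'
from rig import env
import cv2
s=env.observe(); print(s)
for n in ("scene","top","wrist"):
    im=env.get_image(n); cv2.imwrite(f"pics/{n}0.png",im["color"]); print(n,im["fov_y"],im["cx"],im["cy"],im["R"],im["t"])
E
```

```text
pics
{'time_s': 0.0, 'q': array([-8.30378217e+01,  2.18394408e+01,  7.43867192e+01,  8.37028168e-04,
        8.38580468e+01, -1.23354878e+01]), 'qvel': array([ 0.08284856, -0.05694157, -0.10185429,  0.07774191, -0.0093075 ,
        0.1350978 ]), 'joint_efforts': array([ 1.57267739e-03, -4.48461270e+01, -2.31276727e+01, -7.09573533e-05,
        4.84190983e-03,  1.59412485e-05]), 'position': array([ 0.18172767, -0.51878395,  0.23071473]), 'tool_rot': array([[ 9.43814961e-01,  3.30474345e-01, -1.63728558e-04],
       [ 3.30474223e-01, -9.43813888e-01,  1.46060806e-03],
       [ 3.28164205e-04, -1.43265181e-03, -9.99998920e-01]]), 'ft_force': array([ 0.06036899, -0.40914951, -0.36093016]), 'wrist_torque': array([-0.02686014, -0.0137475 ,  0.00085969]), 'grip_width': 0.0857088367804195}
scene 54.96857628741222 323.4127630542609 195.3260140695738 [[ 0.59652642  0.80257782 -0.00500835]
 [ 0.56368418 -0.42339141 -0.70922483]
 [-0.5713286   0.42024822 -0.70496458]] [-0.23976628 -0.29380968  1.30696708]
top 43.445257002063705 312.29504997131534 203.98335589356057 [[ 0.00154236 -0.99991906  0.01262882]
 [-0.99761314 -0.00241037 -0.06900881]
 [ 0.06903367 -0.01249224 -0.99753611]] [-0.11701244  0.54871887  1.42940477]
wrist 69.0616081494476 320.27043347022027 203.41835545313236 [[ 0.33110648 -0.94359278 -0.00107716]
 [-0.90053684 -0.31633865  0.2982671 ]
 [-0.28178343 -0.09778815 -0.95448184]] [-0.54935405 -0.03866423  0.38031443]
```

View pics/scene0.png

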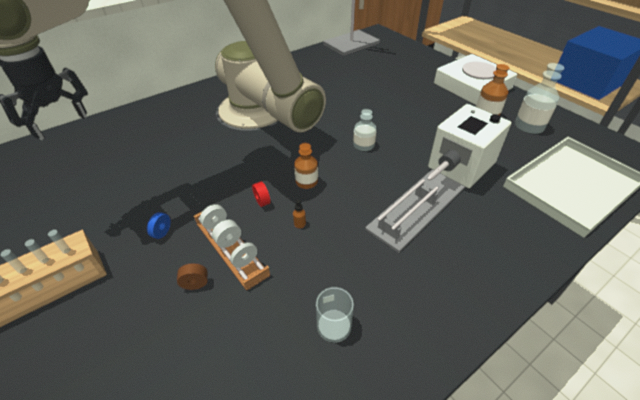

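View pics/top0.png

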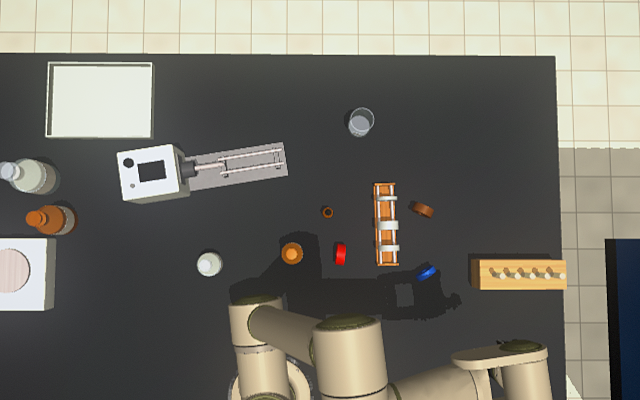

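View pics/wrist0.png

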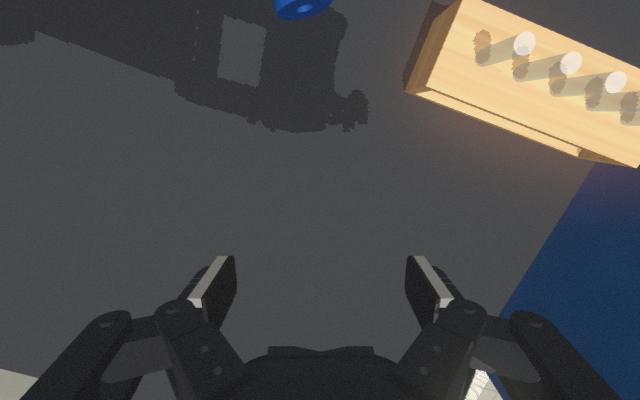

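The scene view shows three grey rings in the rack at about (213,215), (228,232) and (243,253). The look-alikes are brown (192,277), red (261,194) and blue (158,225). In the top view the rotator's shaft and rails run from about (190,168) to (287,155), and the rack is at (386,222). Next I'll take enlarged crops and rough positions.

```bash
cat > h.py <<'E'
from rig import env
import numpy as np, cv2
def cam(im):
    f=200/np.tan(np.radians(im["fov_y"]/2)); return f,im["cx"],im["cy"],np.array(im["R"]),np.array(im["t"])
def plane(im,u,v,z):
    f,cx,cy,R,t=cam(im); d=R.T@np.array([(u-cx)/f,(v-cy)/f,1]); o=-R.T@t
    return o+d*(z-o[2])/d[2]
def cloud(im):
    f,cx,cy,R,t=cam(im); Z=im["range_z"]; v,u=np.mgrid[0:400,0:640]
    P=np.stack([(u-cx)/f*Z,(v-cy)/f*Z,Z],-1); return (P-t)@R, Z>0
def proj(im,X):
    f,cx,cy,R,t=cam(im); p=R@np.array(X)+t; return cx+f*p[0]/p[2],cy+f*p[1]/p[2]
def crop(im,x0,y0,x1,y1,k,fn):
    cv2.imwrite(fn,cv2.resize(im["color"][y0:y1,x0:x1],None,fx=k,fy=k,interpolation=cv2.INTER_CUBIC))
E
python3 - <<'E'
from h import *
t=env.get_image("top"); s=env.get_image("scene")
a=cv2.resize(t["color"][130:210,110:300],None,fx=4,fy=4,interpolation=2)
b=cv2.resize(t["color"][170:280,320:440],None,fx=4,fy=4,interpolation=2)
cv2.imwrite("pics/t_rot.png",a); cv2.imwrite("pics/t_rack.png",b)
crop(s,130,170,330,300,4,"pics/s_rack.png"); crop(s,350,90,520,250,4,"pics/s_rot.png")
for n,u,v,z in [("amber",291,254,.12),("clear",208,264,.115),("beaker",361,122,.085),("drop",327,212,.08),("shaft",192,168,.085),("railend",285,150,.06),("rack1",384,184,.03),("rack2",388,265,.03)]:
    print(n,plane(t,u,v,z).round(3))
P,ok=cloud(t)
for u,v in [(387,198),(388,225),(391,247),(210,165),(250,140)]: print(u,v,P[v,u].round(3))
E
```

```text
amber [ 0.408 -0.058  0.12 ]
clear [0.381 0.163 0.115]
beaker [ 0.774 -0.251  0.085]
drop [ 0.523 -0.156  0.08 ]
shaft [0.643 0.217 0.085]
railend [ 0.699 -0.038  0.06 ]
rack1 [ 0.606 -0.322  0.03 ]
rack2 [ 0.375 -0.332  0.03 ]
387 198 [ 0.562 -0.323  0.075]
388 225 [ 0.487 -0.324  0.083]
391 247 [ 0.427 -0.332  0.081]
210 165 [ 0.449 -0.098  1.465]
250 140 [ 0.739  0.068 -0.   ]
```

View pics/t_rot.png

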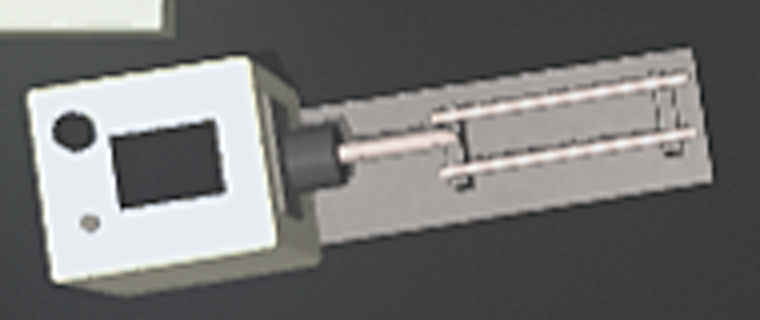

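View pics/t_rack.png

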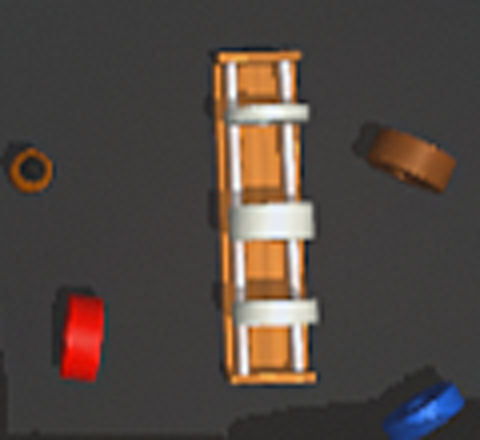

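View pics/s_rack.png

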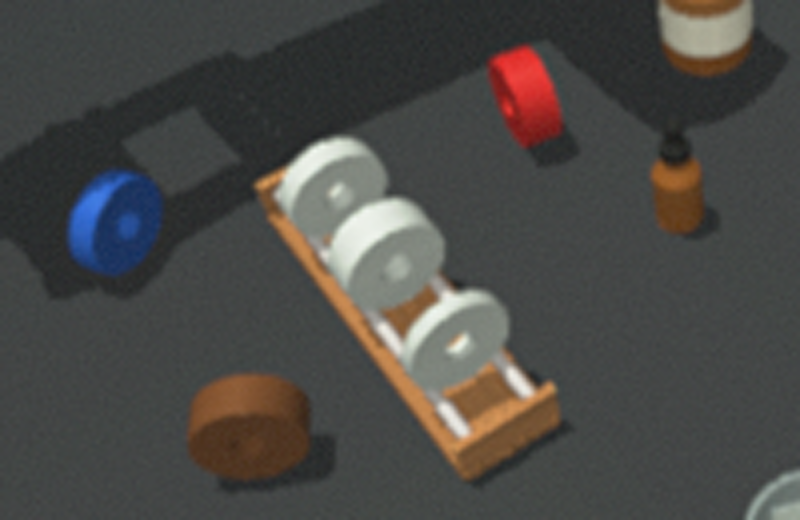

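View pics/s_rot.png

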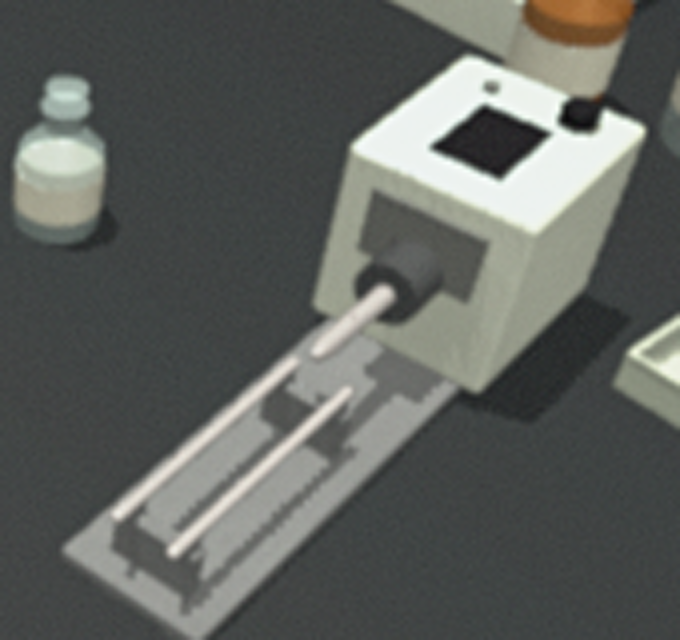

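Top-view crop: the grey rings in the rack sit at full-picture pixels (387,198), (388,225) and (391,247), with apparent thicknesses of about 5, 9.5 and 6.5 px. That makes them thin, thick and middle, going outward to inward. Red, brown and blue lie outside the rack and are not meant. Next I'll work out the wrist camera's offset and fit lines in the top view.

Run:
```python
from h import *
s=env.observe(); w=env.get_image("wrist"); t=env.get_image("top"); sc=env.get_image("scene")
f,cx,cy,R,tt=cam(w); T=s["tool_rot"]; o=-R.T@tt
print("cam in tool",(T.T@(o-s["position"])).round(4), "fwd",(T.T@R[2]).round(3), "f",f)
# crops t_rot offset(110,130)/4, rail lines
def c(u,v,x0,y0,k=4): return x0+(u+.5)/k-.5,y0+(v+.5)/k-.5
for n,u,v,z in [("railA_out",688,78,.061),("railA_in",435,119,.061),("railB_out",693,133,.061),("railB_in",442,174,.061),("shoulder_mid",346,152,.085),("tip",455,135,.085),("hous1",250,57,.15),("hous2",275,246,.15)]:
    print(n,plane(t,*c(u,v,110,130),z).round(4))
for n,u,v in [("thin L",231,112),("thin R",308,112),("thick L",233,221),("thick R",313,221),("mid L",236,312),("mid R",317,312)]:
    print(n,plane(t,*c(u,v,320,170),.06).round(4))
for n,u,v in [("thin top",270,112),("thick",273,220),("mid",278,311)]: print(n,plane(t,*c(u,v,320,170),.08).round(4))
```

```text
cam in tool [ 0.0769 -0.0002 -0.1431] fwd [-0.298  0.     0.954] f 290.66690205346566
railA_out [ 0.7011 -0.0286  0.061 ]
railA_in [0.6713 0.1492 0.061 ]
railB_out [ 0.662  -0.0323  0.061 ]
railB_in [0.6324 0.1437 0.061 ]
shoulder_mid [0.6443 0.2059 0.085 ]
tip [0.6564 0.131  0.085 ]
hous1 [0.698  0.2559 0.15  ]
hous2 [0.5729 0.237  0.15  ]
thin L [ 0.5645 -0.2985  0.06  ]
thin R [ 0.5647 -0.3528  0.06  ]
thick L [ 0.4879 -0.2993  0.06  ]
thick R [ 0.488  -0.3555  0.06  ]
mid L [ 0.4244 -0.301   0.06  ]
mid R [ 0.4245 -0.3577  0.06  ]
thin top [ 0.563  -0.3227  0.08  ]
thick [ 0.4881 -0.3242  0.08  ]
mid [ 0.4255 -0.327   0.08  ]
```

```bash
python3 -m inch '85 50 -11 -10 3; 85 105 -22 -20 6; 85 160 -34 -20 9; 85 215 -46 -20 12; 85 270 -58 -20 15; 85 325 -70 -20 17.5; 85 364 -78 -20 17.5; 85 364 -78 -20 17.5; 85 364 -78 -20 17.5' 40
python3 - <<'E'
from h import *
w=env.get_image("wrist"); cv2.imwrite("pics/w1.png",w["color"]); s=env.observe();print(s["time_s"],s["position"],s["tool_rot"].round(4),s["q"].round(1))
np.savez("w1.npz",**w)
E
```

```text
time_s: 1.52
position: [0.4992, -0.3254, 0.2512]
tool_rot: [[1.0, 0.031, -0.0], [0.031, -1.0, 0.0], [-0.0, -0.0, -1.0]]
ft_force: [-0.1, -0.6, 0.1]
grip_width: 0.0853
1.575 [ 0.49890853 -0.32567971  0.25132388] [[ 9.995e-01  3.060e-02 -3.000e-04]
 [ 3.060e-02 -9.995e-01 -1.000e-04]
 [-3.000e-04  1.000e-04 -1.000e+00]] [-44.5  25.8  64.5  -0.   89.7  43.7]
```

View pics/w1.png

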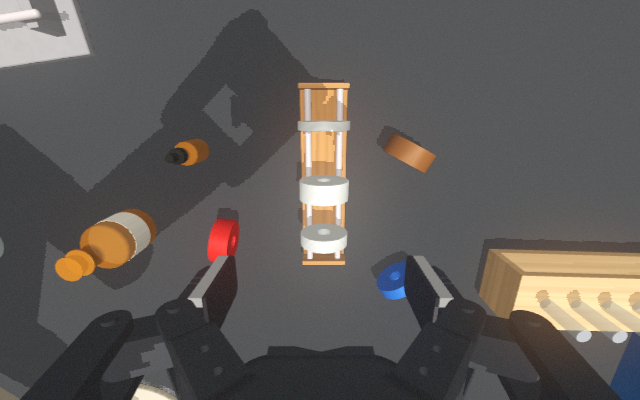

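The wrist view shows the three rings in the rack: thin at (324,126), thick at (324,190) and middle at (324,238). The dropper bottle is at (190,153), the amber bottle at (115,240), red at (224,240) and blue at (393,281). I'll measure the rings from the range cloud.

Run:
```python
from h import *
w=dict(np.load("w1.npz")); P,ok=cloud(w); im=w["color"].astype(int)
sat=im.max(2)-im.min(2); 
reg=np.zeros_like(ok); reg[105:260,295:355]=1
m=ok&reg&(sat<40)&(P[...,2]>.045)
for n,a,b in [("thin",.53,.60),("thick",.455,.53),("mid",.39,.455)]:
    q=P[m&(P[...,0]>a)&(P[...,0]<b)]
    top=q[q[:,2]>.07]
    print(n,len(q),"top x",np.percentile(top[:,0],[3,97]).round(4),"zmax",np.percentile(q[:,2],98).round(4),"y",np.percentile(q[:,1],[1,99]).round(4))
    # axis: fit x of top pts vs y
    r=top
    A=np.c_[2*r[:,1],2*r[:,2],np.ones(len(r))]; s=np.linalg.lstsq(A,(r[:,1:]**2).sum(1),rcond=None)[0]
    print("  circ",s[:2].round(4),np.sqrt(s[2]+s[0]**2+s[1]**2).round(4))
crop(w,285,70,365,275,3,"pics/w1c.png")
```

```text
thin 533 top x [0.5576 0.5668] zmax 0.0815 y [-0.3549 -0.2982]
  circ [-0.327   0.0519] 0.0287
thick 1227 top x [0.4759 0.4988] zmax 0.0811 y [-0.3584 -0.3013]
  circ [-0.3297  0.0536] 0.027
mid 939 top x [0.4162 0.4317] zmax 0.0811 y [-0.3599 -0.3033]
  circ [-0.3319  0.0586] 0.0223
```

View pics/w1c.png

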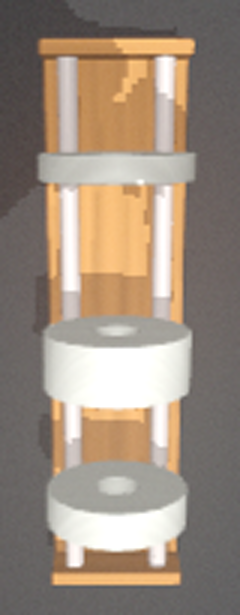

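Thin is at (0.562,-0.327), thick at (0.487,-0.330) and middle at (0.424,-0.332), with measured thicknesses of 9.2, 23 and 15.5 mm, which matches. I'll grasp the thin ring across its diameter.

```bash
python3 -m inch '85 35 2 30 0; 85 63 3 80 0; 85 63 3 130 0; 85 63 3 175 0; 85 63 3 205 0; 85 63 3 220 0; 85 63 3 225 0; 85 63 3 225 0; 52 63 3 225 0; 52 63 3 225 0' 40
python3 -m inch '52 0 0 0 0; 52 0 0 0 0; 52 0 0 0 0'
python3 - <<'E'
from h import *
w=env.get_image("wrist"); cv2.imwrite("pics/w2.png",w["color"])
E
```

```text
time_s: 2.82
position: [0.5631, -0.327, 0.0276]
tool_rot: [[1.0, 0.031, 0.002], [0.031, -1.0, -0.002], [0.002, 0.002, -1.0]]
ft_force: [-0.6, -1.8, 3.7]
grip_width: 0.0582
time_s: 3.2
position: [0.5631, -0.327, 0.0275]
tool_rot: [[1.0, 0.031, 0.002], [0.031, -1.0, -0.002], [0.002, 0.002, -1.0]]
ft_force: [-0.5, -2.9, 5.4]
grip_width: 0.0584
```

View pics/w2.png

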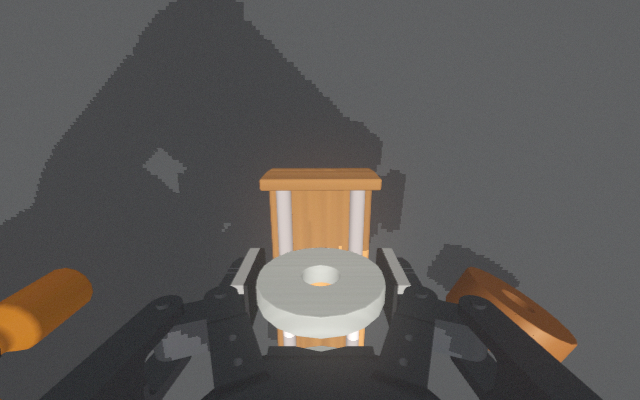

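The thin ring is held across its diameter (58.4 mm reading), with both pads on the rim at (245,270) and (397,270). I'll lift it and move toward the rails.

```bash
python3 -m inch '52 0 0 -40 0; 52 0 0 -95 0; 52 10 -30 -140 -10; 52 25 -80 -180 -20; 52 40 -130 -200 -30; 52 55 -180 -200 -40; 52 70 -230 -200 -50; 52 85 -280 -200 -60; 52 100 -330 -200 -70; 52 115 -384 -200 -80'
python3 - <<'E'
from h import *
s=env.observe(); T=s["tool_rot"]; p=s["position"]; print(T.round(3))
d=np.array([.6664,.06,.228])-p; print((T.T@d*1000).round(1), "turn",-(99.5-np.degrees(np.arctan2(T[1,0],T[0,0]))))
E
```

```text
time_s: 4.5
position: [0.6655, 0.063, 0.2261]
tool_rot: [[0.137, 0.991, -0.001], [0.991, -0.137, 0.0], [0.0, -0.001, -1.0]]
ft_force: [0.2, -1.0, -1.1]
grip_width: 0.0584
[[ 0.137  0.991 -0.001]
 [ 0.991 -0.137  0.   ]
 [ 0.    -0.001 -1.   ]]
[-2.8  1.3 -1.9] turn -17.382907090149075
```

```bash
python3 -m inch '52 0 0 0 -9; 52 0 0 0 -17.4; 52 0 0 0 -17.4; 52 0 0 0 -17.4'
python3 - <<'E'
from h import *
w=env.get_image("wrist"); cv2.imwrite("pics/w3.png",w["color"]); np.savez("w3.npz",**w); s=env.observe(); print(s["position"],s["tool_rot"].round(4),s["q"].round(1))
E
```

```text
time_s: 5.0
position: [0.6653, 0.0612, 0.2262]
tool_rot: [[-0.157, 0.988, -0.001], [0.988, 0.157, 0.0], [0.0, -0.001, -1.0]]
ft_force: [1.1, -0.9, -0.5]
grip_width: 0.0583
[0.66536603 0.0611186  0.2262571 ] [[-1.574e-01  9.875e-01 -3.000e-04]
 [ 9.875e-01  1.574e-01  2.000e-04]
 [ 2.000e-04 -3.000e-04 -1.000e+00]] [ -4.9  34.4  53.4   0.   92.2 -13.9]
```

View pics/w3.png

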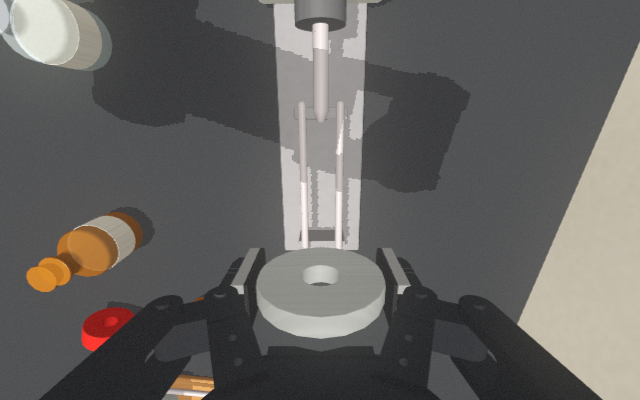

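The wrist view shows the shoulder face at about (320,26), the shaft tip at (321,120), and the rails from (303,102) to (306,247) and (340,102) to (339,247). The held ring is at (321,290). I'll fit the axis.

Run:
```python
from h import *
w=dict(np.load("w3.npz")); P,ok=cloud(w); g=cv2.cvtColor(w["color"],cv2.COLOR_BGR2GRAY)
crop(w,270,0,370,260,2.3,"pics/w3c.png")
reg=np.zeros_like(ok); reg[0:248,285:360]=1
z=P[...,2]
rm=reg&ok&(z>.048)&(z<.066); sm=reg&ok&(z>.082)&(z<.096)
sm[:26]=0
for n,m in (("rails",rm),("shaft",sm)):
    v,u=np.nonzero(m); print(n,len(u),v.min(),v.max(),u.min(),u.max())
def axis(q):
    A=np.c_[q[:,1],np.ones(len(q))]; k=np.linalg.lstsq(A,q[:,0],rcond=None)[0]; return k, (A@k-q[:,0]).std()
v,u=np.mgrid[0:400,0:640]
for n,m in (("railL",rm&(u<320)&(v>110)&(v<235)),("railR",rm&(u>325)&(v>110)&(v<235)),("shaft",sm&(v<110))):
    q=P[m]; k,e=axis(q); print(n,len(q),"x=%.4f*y+%.4f"%tuple(k),"yaw",np.degrees(np.arctan2(1,k[0])).round(2),e.round(4),"x@.1 %.4f"%(k[0]*.1+k[1]),"y",q[:,1].min().round(4),q[:,1].max().round(4),"z95",np.percentile(q[:,2],95).round(4))
# pixel-based
for n,a,b,zz in [("shoulder",(320.5,26),None,.085)]: print(plane(w,*a,zz).round(4))
for vv in (10,20,24,28,32,36): print(vv,P[vv,320].round(4), P[vv,305].round(4),g[vv,320],g[vv,305])
```

```text
rails 2548 31 247 295 347
shaft 1483 26 121 296 344
railL 979 x=-0.1533*y+0.6568 yaw 98.71 0.0032 x@.1 0.6415 y 0.0012 0.137 z95 0.0624
railR 988 x=-0.1760*y+0.6971 yaw 99.98 0.0032 x@.1 0.6795 y 0.0072 0.1423 z95 0.0624
shaft 1349 x=-0.1597*y+0.6759 yaw 99.07 0.0044 x@.1 0.6599 y 0.139 0.211 z95 0.093
[0.6428 0.2071 0.085 ]
10 [0.6416 0.2124 0.1073] [0.6297 0.2116 0.1037] 144 124
20 [0.6423 0.2076 0.0997] [0.6302 0.206  0.0986] 74 80
24 [0.6425 0.2065 0.093 ] [0.6297 0.2058 0.0879] 247 78
28 [0.643  0.2036 0.0931] [0.6292 0.2053 0.0771] 247 82
32 [0.6434 0.2005 0.0936] [0.6244 0.2164 0.014 ] 248 199
36 [0.6439 0.1977 0.0931] [0.6249 0.2127 0.0131] 248 201
```

View pics/w3c.png

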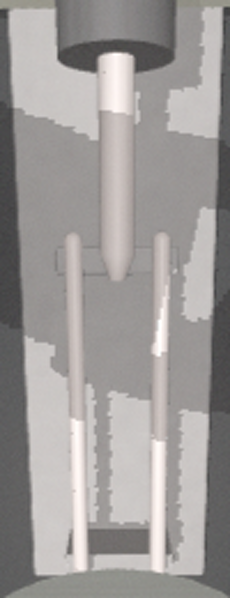

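```bash
python3 -m inch '52 13 1 50 -.3; 52 26 1 100 -.3; 52 26 1 135 -.3; 52 26 1 152 -.3; 52 26 1 156 -.3; 52 26 1 156 -.3; 52 26 1 156 -.3'
python3 - <<'E'
from h import *
w=env.get_image("wrist"); cv2.imwrite("pics/w4.png",w["color"][150:400])
s=env.get_image("scene"); crop(s,350,110,500,240,5,"pics/s4.png")
E
```

```text
time_s: 5.92
position: [0.663, 0.0869, 0.0718]
tool_rot: [[-0.165, 0.986, 0.002], [0.986, 0.165, -0.0], [-0.001, 0.002, -1.0]]
ft_force: [0.6, 0.4, -0.9]
grip_width: 0.0581
```

View pics/w4.png

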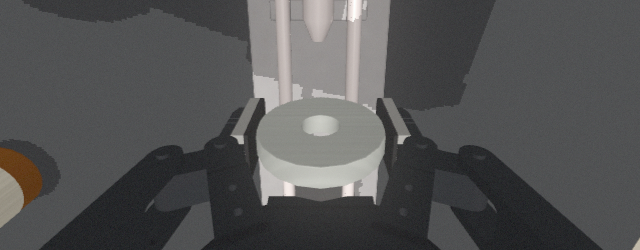

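View pics/s4.png

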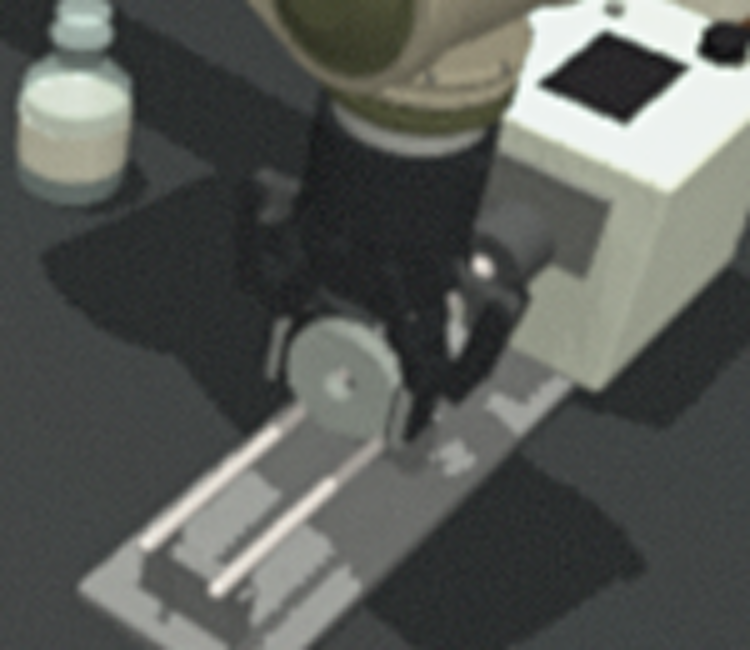

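The wrist crop shows the ring over the rails. The rail mid-line is at column about 319 and the tool's at 320.3, so I need about 1 mm in -y. I'll lower onto the rails and watch the force.

```bash
python3 -m inch '52 0 -1 3 0; 52 0 -1 6 0; 52 0 -1 8 0; 52 0 -1 8 0; 52 0 -1 8 0'
python3 -m inch '52 0 0 2 0; 52 0 0 2 0;  52 0 0 2 0'
```

```text
time_s: 6.65
position: [0.6617, 0.0869, 0.0627]
tool_rot: [[-0.165, 0.986, 0.001], [0.986, 0.165, 0.0], [-0.0, 0.001, -1.0]]
ft_force: [1.3, 0.0, 4.1]
grip_width: 0.0581
time_s: 7.02
position: [0.6619, 0.0869, 0.0624]
tool_rot: [[-0.165, 0.986, 0.003], [0.986, 0.165, -0.0], [-0.001, 0.003, -1.0]]
ft_force: [-2.9, -0.4, 13.3]
grip_width: 0.0586
```

Contact came at TCP z≈0.0627, so the ring is at axis height. I'll ease up and slide towards the shaft.

```bash
python3 -m inch '52 0 0 -2 0; 52 10 0 -2 0; 52 20 0 -2 0; 52 30 0 -2 0; 52 40 0 -2 0;  52 48 0 -2 0; 52 48 0 -2 0; 52 48 0 -2 0'
python3 - <<'E'
from h import *
w=env.get_image("wrist"); cv2.imwrite("pics/w5.png",w["color"][100:400])
s=env.get_image("scene"); crop(s,350,110,500,240,5,"pics/s5.png")
E
```

```text
time_s: 8.02
position: [0.6535, 0.1358, 0.0627]
tool_rot: [[-0.166, 0.986, 0.001], [0.986, 0.166, 0.002], [0.001, 0.001, -1.0]]
ft_force: [1.5, 2.5, 5.5]
grip_width: 0.0585
```

View pics/w5.png

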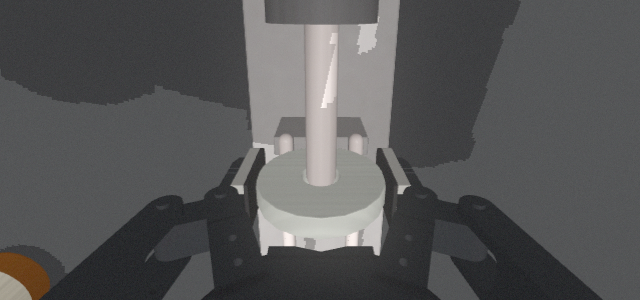

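View pics/s5.png

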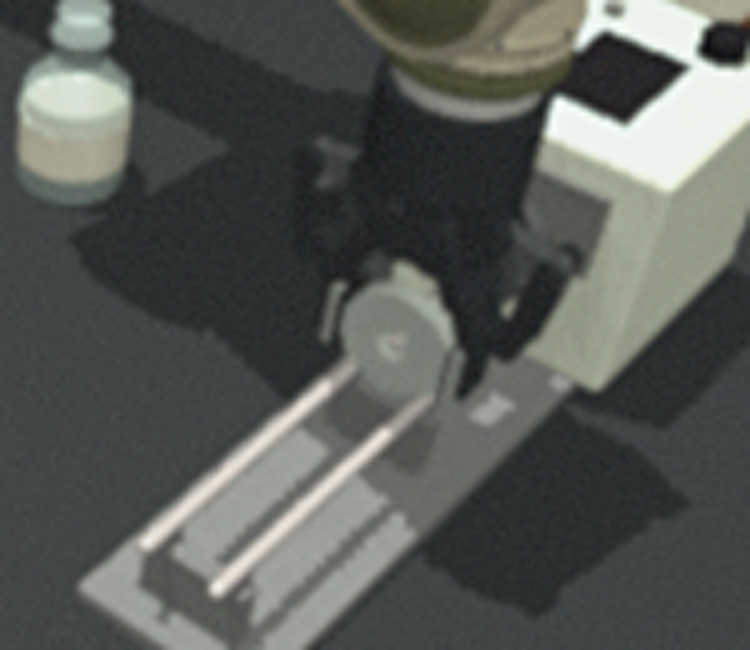

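The wrist view shows the shaft passing centred through the bore at (321,175), with little force. I'll carry on past the rail ends and release.

```bash
python3 -m inch '52 10 0 0 0; 52 20 0 0 0; 52 30 0 0 0; 52 40 0 0 0;  52 45 0 0 0; 52 45 0 0 0; 52 45 0 0 0'
python3 -m inch '64 0 0 0 0; 68 0 0 0 0; 85 0 0 0 0; 85 0 0 0 0;  85 0 0 0 0'
python3 - <<'E'
from h import *
w=env.get_image("wrist"); cv2.imwrite("pics/w6.png",w["color"][50:400])
E
```

```text
time_s: 9.0
position: [0.646, 0.1784, 0.0623]
tool_rot: [[-0.165, 0.986, -0.0], [0.986, 0.165, -0.0], [-0.0, -0.0, -1.0]]
ft_force: [-0.1, 0.1, -1.1]
grip_width: 0.0581
time_s: 9.62
position: [0.646, 0.1786, 0.0624]
tool_rot: [[-0.165, 0.986, 0.0], [0.986, 0.165, 0.0], [0.0, 0.0, -1.0]]
ft_force: [0.8, -0.4, 0.7]
grip_width: 0.0849
```

View pics/w6.png

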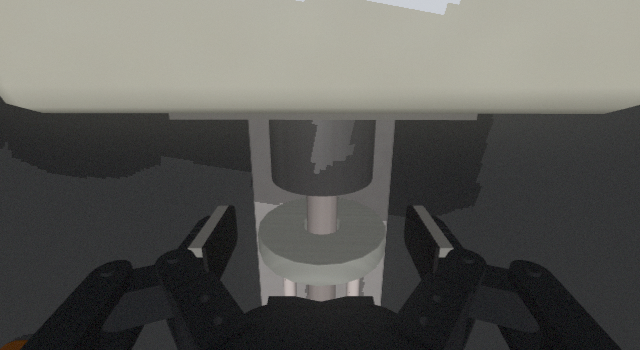

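The thin ring hangs on the shaft at (322,235), just in front of the shoulder, and is released. I'll lift away and go for the middle ring.

```bash
python3 -m inch '85 0 0 -40 0; 85 0 0 -95 0; 85 -30 -15 -140 5; 85 -80 -50 -145 15; 85 -132 -85 -145 25; 85 -184 -120 -145 35; 85 -236 -155 -145 45; 85 -288 -190 -145 55; 85 -340 -225 -145 65; 85 -392 -260 -145 75'
python3 - <<'E'
from h import *
s=env.observe(); T=s["tool_rot"]; p=s["position"]
d=np.array([.419,-.332,.15])-p; print((T.T@d*1000).round(1), "turn",-(1.8-np.degrees(np.arctan2(T[1,0],T[0,0]))))
E
```

```text
time_s: 10.92
position: [0.4536, -0.2516, 0.2076]
tool_rot: [[0.912, 0.409, 0.001], [0.409, -0.912, -0.0], [0.0, 0.001, -1.0]]
ft_force: [0.3, 0.6, -0.4]
grip_width: 0.0849
[-64.5  59.1  57.6] turn 22.371888023236316
```

```bash
python3 -m inch '85 -33 30 15 10; 85 -65 59 30 20; 85 -65 59 45 22.4; 85 -65 59 45 22.4; 85 -65 59 45 22.4'
python3 - <<'E'
from h import *
w=env.get_image("wrist"); cv2.imwrite("pics/w7.png",w["color"])
s=env.observe(); T=s["tool_rot"]; p=s["position"]
d=np.array([.419,-.332,.0265])-p; print(p,(T.T@d*1000).round(1), "turn",-(1.8-np.degrees(np.arctan2(T[1,0],T[0,0]))))
P,ok=cloud(w); im=w["color"].astype(int); m=ok&(P[...,2]>.07)&(P[...,2]<.09)&(abs(P[...,1]+.33)<.035)&(P[...,0]<.455)&(P[...,0]>.40)&(im.max(2)-im.min(2)<40)
q=P[m]; print(len(q),np.percentile(q,[3,97],axis=0).round(4))
E
```

```text
time_s: 11.55
position: [0.4204, -0.3304, 0.163]
tool_rot: [[0.999, 0.038, 0.001], [0.038, -0.999, -0.001], [0.001, 0.001, -1.0]]
ft_force: [0.6, 0.1, 1.5]
grip_width: 0.085
[ 0.42044913 -0.33036649  0.16313548] [ -1.6   1.4 136.6] turn 0.3894042965870288
1073 [[ 0.4162 -0.3523  0.0708]
 [ 0.4317 -0.3111  0.081 ]]
```

View pics/w7.png

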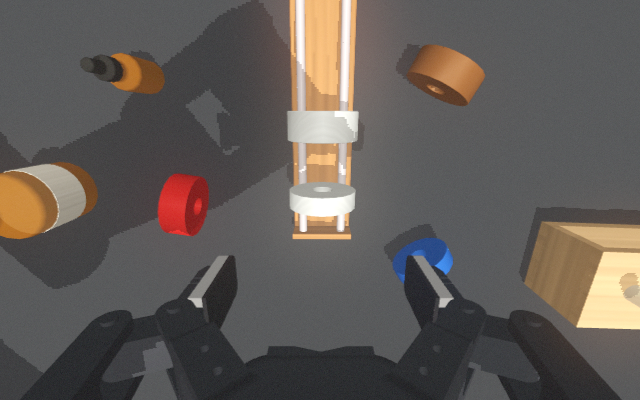

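The middle ring is at (323,197) and measures x 0.416–0.432, which is 15.5 mm thick. The thick ring is at (322,126). The blue ring lies at (423,258), close to the right finger, so I'll narrow the jaws to 70 mm before descending.

```bash
python3 - <<'E'
from h import *
w=env.get_image("wrist"); P,ok=cloud(w); im=w["color"].astype(int)
m=ok&(im[...,0]>im[...,2]+60)&(P[...,2]>.005)&(P[...,0]>.25)&(P[...,1]>-.52); q=P[m]; print("blue",len(q),np.percentile(q,[1,99],axis=0).round(4))
E
python3 -m inch '70 -2 1 30 0.4; 70 -2 1 65 .4; 70 -2 1 100 .4; 70 -2 1 124 .4; 70 -2 1 136.5 .4; 70 -2 1 136.5 .4; 52 -2 1 136.5 .4; 52 -2 1 136.5 .4; 52 -2 1 136.5 .4; 52 -2 1 136.5 .4' 40
python3 - <<'E'
from h import *
w=env.get_image("wrist"); cv2.imwrite("pics/w8.png",w["color"])
E
```

```text
blue 1273 [[ 0.3367 -0.4634  0.0057]
 [ 0.374  -0.4119  0.059 ]]
time_s: 12.9
position: [0.4185, -0.332, 0.0268]
tool_rot: [[1.0, 0.03, 0.001], [0.03, -1.0, -0.001], [0.001, 0.001, -1.0]]
ft_force: [-0.5, 1.6, 5.4]
grip_width: 0.0585
```

View pics/w8.png

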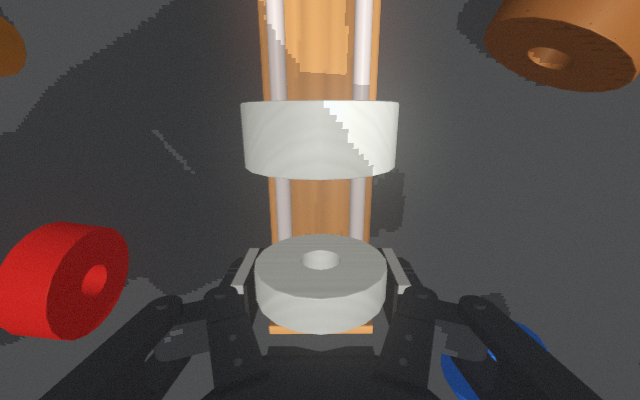

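The middle ring is gripped (58.5 mm), with the pads set back from its front face as intended. I'll lift it and carry it to the rails.

```bash
python3 -m inch '52 0 0 -40 0; 52 0 0 -95 0; 52 20 -25 -150 -8; 52 50 -75 -173 -18; 52 83 -125 -173 -28; 52 116 -178 -173 -38; 52 150 -231 -173 -48; 52 183 -285 -173 -58; 52 216 -340 -173 -68; 52 240 -380 -173 -78'
python3 - <<'E'
from h import *
s=env.observe(); T=s["tool_rot"]; p=s["position"]
d=np.array([.6627,.0816,.0725])-p; print((T.T@d*1000).round(1), "turn",-(99.5-np.degrees(np.arctan2(T[1,0],T[0,0]))))
E
```

```text
time_s: 14.2
position: [0.6472, 0.0577, 0.1987]
tool_rot: [[0.172, 0.985, -0.0], [0.985, -0.172, 0.0], [-0.0, -0.0, -1.0]]
ft_force: [0.7, -0.7, -1.2]
grip_width: 0.0584
[ 26.2  11.1 126.2] turn -19.4091473918202
```

```bash
python3 -m inch '52 13 6 20 -10; 52 26 11 50 -19.4; 52 26 11 90 -19.4; 52 26 11 115 -19.4; 52 26 11 118 -19.4; 52 26 11 118 -19.4; 52 26 11 118 -19.4'
python3 - <<'E'
from h import *
s=env.observe(); T=s["tool_rot"]; p=s["position"]
d=np.array([.6627,.0816,.0635])-p; print(p,(T.T@d*1000).round(1), "turn",-(99.5-np.degrees(np.arctan2(T[1,0],T[0,0]))))
w=env.get_image("wrist"); cv2.imwrite("pics/w9.png",w["color"][50:])
E
```

```text
time_s: 15.08
position: [0.6628, 0.0788, 0.0824]
tool_rot: [[-0.158, 0.987, 0.002], [0.987, 0.158, -0.0], [-0.001, 0.002, -1.0]]
ft_force: [-0.1, -0.6, -1.2]
grip_width: 0.0583
[0.6627544  0.07884464 0.08235363] [ 2.7  0.3 18.9] turn -0.4055924287831658
```

View pics/w9.png

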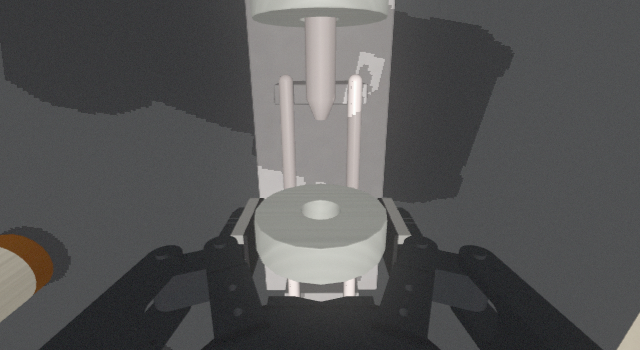

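The middle ring is centred over the rails: rails at 290 and 352, shaft tip at (320,120). I'll lower it.

```bash
python3 -m inch '52 0 0 8 -.4; 52 0 0 15 -.4; 52 0 0 18 -.4; 52 0 0 19.5 -.4; 52 0 0 19.5 -.4; 52 0 0 19.5 -.4'
```

```text
time_s: 15.88
position: [0.6629, 0.079, 0.062]
tool_rot: [[-0.165, 0.986, 0.002], [0.986, 0.165, 0.0], [-0.0, 0.002, -1.0]]
ft_force: [4.1, 1.1, 4.4]
grip_width: 0.0585
```

```bash
python3 -m inch '52 6 1 -.5 0; 52 16 1 -.5 0; 52 26 1 -.5 0; 52 36 1 -.5 0; 52 46 1 -.5 0; 52 52 1 -.5 0; 52 52 1 -.5 0; 52 52 1 -.5 0'
python3 - <<'E'
from h import *
w=env.get_image("wrist"); cv2.imwrite("pics/w10.png",w["color"][50:])
E
```

```text
time_s: 16.88
position: [0.6543, 0.1314, 0.0619]
tool_rot: [[-0.165, 0.986, -0.0], [0.986, 0.165, 0.002], [0.002, -0.0, -1.0]]
ft_force: [0.5, 3.1, 6.3]
grip_width: 0.0584
```

View pics/w10.png

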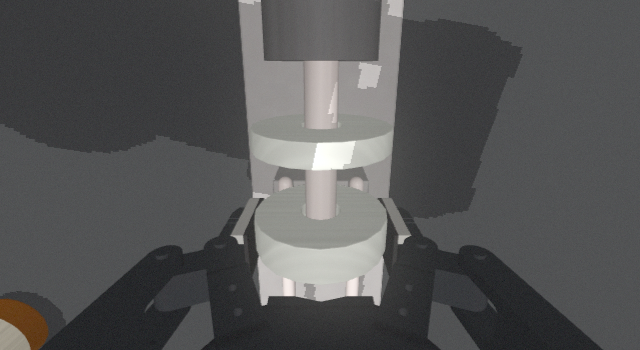

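The middle ring is threaded on the shaft at (321,210), with the thin ring ahead at (321,140). I'll push on so that it closes up on the thin ring.

```bash
python3 -m inch '52 8 0 0 0; 52 16 0 0 0; 52 24 0 0 0; 52 30 0 0 0; 52 35 0 0 0; 52 40 0 0 0; 52 44 0 0 0; 52 44 0 0 0; 52 44 0 0 0'
python3 - <<'E'
from h import *
w=env.get_image("wrist"); cv2.imwrite("pics/w11.png",w["color"][50:])
E
```

```text
time_s: 18.05
position: [0.6473, 0.1737, 0.0619]
tool_rot: [[-0.165, 0.986, 0.0], [0.986, 0.165, 0.0], [0.0, 0.0, -1.0]]
ft_force: [0.7, 0.1, -0.8]
grip_width: 0.0585
```

View pics/w11.png

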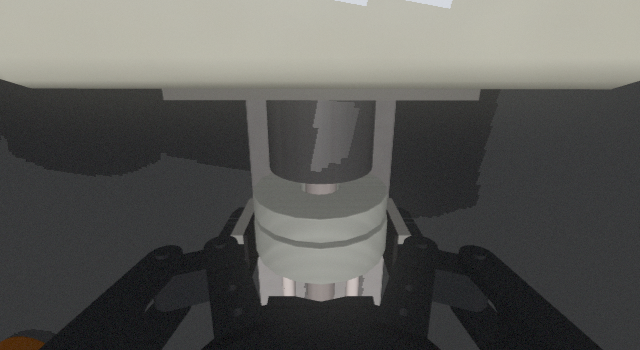

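The thin and middle rings are together, one behind the other in front of the shoulder. I'll release and fetch the thick ring.

```bash
python3 -m inch '64 0 0 0 0; 68 0 0 0 0; 85 0 0 0 0; 85 0 0 0 0; 85 0 0 -40 0; 85 0 0 -95 0; 85 -30 -15 -140 6; 85 -80 -42 -145 16; 85 -133 -70 -145 26; 85 -186 -98 -145 36'
python3 - <<'E'
from h import *
s=env.observe(); T=s["tool_rot"]; p=s["position"]
d=np.array([.483,-.330,.2])-p; print(p,(T.T@d*1000).round(1), "turn",-(1.8-np.degrees(np.arctan2(T[1,0],T[0,0]))))
E
```

```text
time_s: 19.35
position: [0.5805, -0.0274, 0.2071]
tool_rot: [[0.451, 0.893, 0.001], [0.893, -0.451, -0.0], [0.0, 0.001, -1.0]]
ft_force: [1.4, -1.0, -1.0]
grip_width: 0.0849
[ 0.58051539 -0.02738319  0.2070854 ] [-314.1   49.4    7.1] turn 61.39106854078103
```

```bash
python3 -m inch '85 -45 7 0 10; 85 -95 15 0 20; 85 -147 23 0 30; 85 -200 31 0 40; 85 -255 40 0 50; 85 -314 49 5 60; 85 -314 49 30 61.4; 85 -314 49 40 61.4; 85 -314 49 40 61.4; 85 -314 49 40 61.4'
python3 - <<'E'
from h import *
w=env.get_image("wrist"); cv2.imwrite("pics/w12.png",w["color"])
s=env.observe(); T=s["tool_rot"]; p=s["position"]
d=np.array([.483,-.330,.0268])-p; print(p,(T.T@d*1000).round(1), "turn",-(1.8-np.degrees(np.arctan2(T[1,0],T[0,0]))))
P,ok=cloud(w); im=w["color"].astype(int); m=ok&(P[...,2]>.07)&(P[...,2]<.09)&(abs(P[...,1]+.33)<.035)&(P[...,0]<.53)&(P[...,0]>.45)&(im.max(2)-im.min(2)<40)
q=P[m]; print(len(q),np.percentile(q,[3,97],axis=0).round(4))
E
```

```text
time_s: 20.6
position: [0.4857, -0.3283, 0.1678]
tool_rot: [[0.999, 0.038, 0.001], [0.038, -0.999, -0.001], [0.001, 0.001, -1.0]]
ft_force: [-2.0, 0.1, 0.3]
grip_width: 0.0851
[ 0.48561766 -0.32842456  0.16782513] [ -2.8   1.3 141. ] turn 0.37269183419361895
1494 [[ 0.476  -0.3504  0.0707]
 [ 0.4989 -0.3088  0.081 ]]
```

View pics/w12.png

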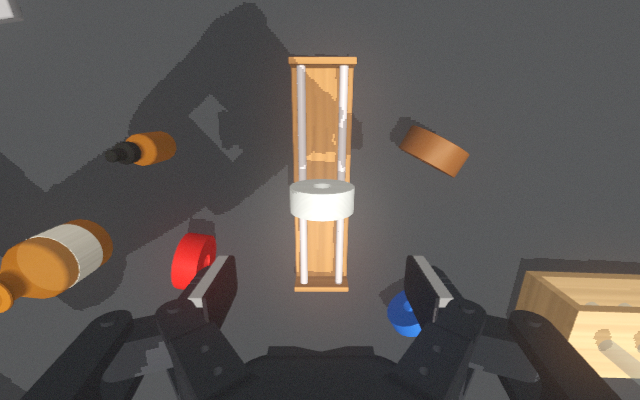

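The thick ring is alone in the rack at (322,198), x 0.476–0.499. I'll descend and grip it.

```bash
python3 -m inch '72 -3 1 30 0.4; 72 -3 1 65 .4; 72 -3 1 100 .4; 72 -3 1 128 .4; 72 -3 1 141 .4; 72 -3 1 141 .4; 52 -3 1 141 .4; 52 -3 1 141 .4; 52 -3 1 141 .4; 52 -3 1 141 .4' 50
python3 - <<'E'
from h import *
w=env.get_image("wrist"); cv2.imwrite("pics/w13.png",w["color"])
E
```

```text
time_s: 21.9
position: [0.4827, -0.3299, 0.0273]
tool_rot: [[1.0, 0.03, 0.002], [0.03, -1.0, -0.001], [0.002, 0.001, -1.0]]
ft_force: [0.5, 3.8, 7.2]
grip_width: 0.0583
```

View pics/w13.png

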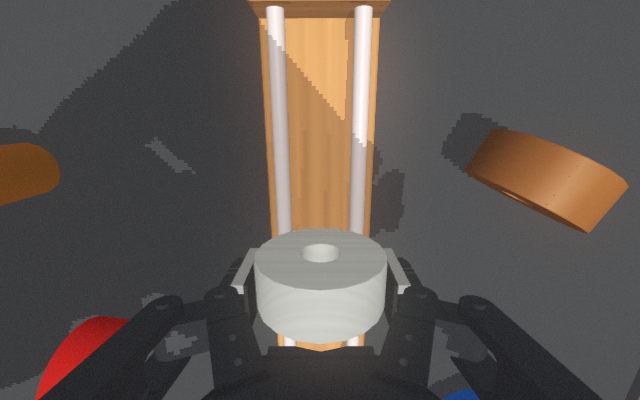

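The thick ring is gripped. I'll carry it to the rails.

```bash
python3 -m inch '52 0 0 -40 0; 52 0 0 -95 0; 52 16 -25 -150 -8; 52 38 -75 -173 -18; 52 62 -125 -173 -28; 52 87 -178 -173 -38; 52 112 -231 -173 -48; 52 137 -285 -173 -58; 52 162 -340 -173 -68; 52 180 -380 -173 -78'
python3 - <<'E'
from h import *
s=env.observe(); T=s["tool_rot"]; p=s["position"]
d=np.array([.6633,.0772,.08])-p; print(p,(T.T@d*1000).round(1), "turn",-(99.5-np.degrees(np.arctan2(T[1,0],T[0,0]))))
E
```

```text
time_s: 23.2
position: [0.6512, 0.0578, 0.1991]
tool_rot: [[0.172, 0.985, 0.001], [0.985, -0.172, -0.0], [-0.0, 0.001, -1.0]]
ft_force: [-0.6, 0.0, -1.7]
grip_width: 0.0583
[0.6512297  0.05775984 0.19913639] [ 21.2   8.5 119.1] turn -19.39332294260049
```

```bash
python3 -m inch '52 10 4 20 -10; 52 21 8.5 50 -19.8; 52 21 8.5 90 -19.8; 52 21 8.5 115 -19.8; 52 21 8.5 118 -19.8; 52 21 8.5 118 -19.8; 52 21 8.5 118 -19.8'
python3 - <<'E'
from h import *
s=env.observe(); T=s["tool_rot"]; p=s["position"]
d=np.array([.6633,.0772,.0625])-p; print(p,(T.T@d*1000).round(1), "turn",-(99.5-np.degrees(np.arctan2(T[1,0],T[0,0]))))
w=env.get_image("wrist"); cv2.imwrite("pics/w14.png",w["color"][50:])
E
```

```text
time_s: 24.08
position: [0.6635, 0.0744, 0.0824]
tool_rot: [[-0.165, 0.986, 0.003], [0.986, 0.165, -0.0], [-0.001, 0.003, -1.0]]
ft_force: [-0.2, 0.2, -2.4]
grip_width: 0.0584
[0.66351945 0.07437402 0.08240914] [ 2.8  0.2 19.9] turn -0.007589435954045598
```

View pics/w14.png

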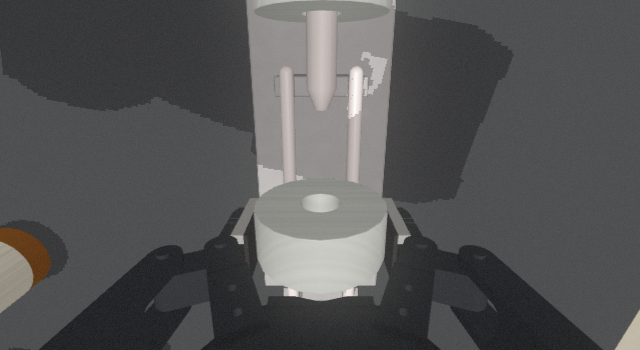

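The thick ring is centred over the rails (289 and 354, tip at (321,108)). I'll lower it.

```bash
python3 -m inch '52 0 0 8 0; 52 0 0 15 0; 52 0 0 18 0; 52 0 0 19.5 0; 52 0 0 19.5 0; 52 0 0 19.5 0'
```

```text
time_s: 24.88
position: [0.6638, 0.0745, 0.0624]
tool_rot: [[-0.165, 0.986, 0.003], [0.986, 0.165, 0.0], [-0.0, 0.003, -1.0]]
ft_force: [2.2, 0.1, 6.0]
grip_width: 0.0586
```

```bash
python3 -m inch '52 6 .5 -.5 0; 52 16 .5 -.5 0; 52 26 .5 -.5 0; 52 36 .5 -.5 0; 52 46 .5 -.5 0; 52 55 .5 -.5 0; 52 55 .5 -.5 0; 52 55 .5 -.5 0'
python3 - <<'E'
from h import *
w=env.get_image("wrist"); cv2.imwrite("pics/w15.png",w["color"][50:])
E
```

```text
time_s: 25.88
position: [0.6545, 0.1303, 0.0623]
tool_rot: [[-0.166, 0.986, 0.001], [0.986, 0.166, 0.002], [0.002, 0.002, -1.0]]
ft_force: [1.3, 3.7, 5.5]
grip_width: 0.0584
```

View pics/w15.png

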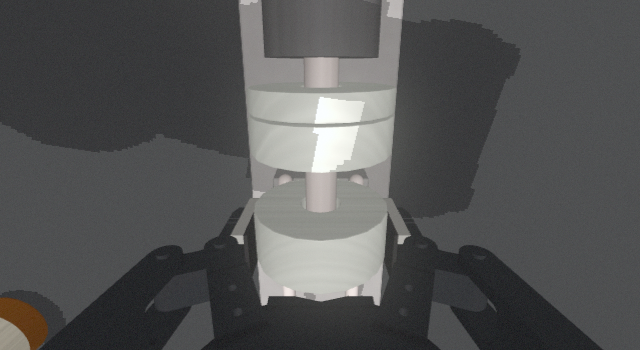

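All three rings are on the shaft. I'll close the stack and push in small steps, watching the axial force.

```bash
python3 -m inch '52 8 0 0 0; 52 16 0 0 0; 52 22 0 0 0; 52 26 0 0 0; 52 29 0 0 0; 52 31 0 0 0; 52 31 0 0 0; 52 31 0 0 0'
python3 -m inch '52 1 0 0 0; 52 2 0 0 0; 52 2 0 0 0'
python3 - <<'E'
from h import *
w=env.get_image("wrist"); cv2.imwrite("pics/w16.png",w["color"][50:])
E
```

```text
time_s: 26.92
position: [0.6489, 0.1594, 0.0615]
tool_rot: [[-0.165, 0.986, -0.001], [0.986, 0.165, 0.0], [0.0, -0.001, -1.0]]
ft_force: [0.5, 0.6, -1.1]
grip_width: 0.0584
time_s: 27.3
position: [0.6488, 0.1614, 0.0618]
tool_rot: [[-0.165, 0.986, -0.0], [0.986, 0.165, 0.0], [0.0, -0.0, -1.0]]
ft_force: [-0.9, -0.4, -1.9]
grip_width: 0.0583
```

View pics/w16.png

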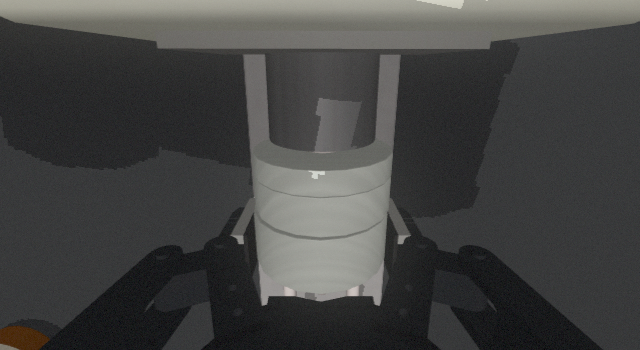

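The stack is nearly at the collar (row 150 of the crop). I'll keep going in 1 mm steps until the force rises.

```bash
python3 -m inch '52 1 0 0 0; 52 1 0 0 0'; python3 -m inch '52 1 0 0 0; 52 1 0 0 0'; python3 -m inch '52 1 0 0 0; 52 1 0 0 0'
```

```text
time_s: 27.6
position: [0.6487, 0.1624, 0.0618]
tool_rot: [[-0.165, 0.986, 0.0], [0.986, 0.165, 0.0], [0.0, 0.0, -1.0]]
ft_force: [0.0, -0.1, -2.3]
grip_width: 0.0585
time_s: 27.85
position: [0.6485, 0.1634, 0.0619]
tool_rot: [[-0.165, 0.986, 0.0], [0.986, 0.165, 0.0], [0.0, 0.0, -1.0]]
ft_force: [-0.2, -0.3, -1.9]
grip_width: 0.0588
time_s: 28.1
position: [0.6484, 0.1644, 0.0619]
tool_rot: [[-0.165, 0.986, 0.0], [0.986, 0.165, 0.0], [0.0, 0.0, -1.0]]
ft_force: [0.7, -0.5, -0.9]
grip_width: 0.0583
```

```bash
python3 -m inch '52 1 0 0 0; 52 1 0 0 0'; python3 -m inch '52 1 0 0 0; 52 1 0 0 0'; python3 -m inch '52 1 0 0 0; 52 1 0 0 0'
```

```text
time_s: 28.35
position: [0.6482, 0.1654, 0.0618]
tool_rot: [[-0.165, 0.986, 0.0], [0.986, 0.165, 0.0], [0.0, 0.0, -1.0]]
ft_force: [-0.1, 0.0, -2.4]
grip_width: 0.0585
time_s: 28.6
position: [0.648, 0.1662, 0.0618]
tool_rot: [[-0.165, 0.986, 0.0], [0.986, 0.165, -0.0], [-0.0, -0.0, -1.0]]
ft_force: [0.4, -2.1, -2.6]
grip_width: 0.0581
time_s: 28.85
position: [0.648, 0.1662, 0.0619]
tool_rot: [[-0.164, 0.986, 0.0], [0.986, 0.164, -0.002], [-0.002, -0.0, -1.0]]
ft_force: [1.0, -7.0, -2.1]
grip_width: 0.0583
```

The force rose to 7 N and the tool stopped advancing, so the stack is seated. One more firm push, then a look before release.

```bash
python3 -m inch '52 1 0 0 0; 52 1 0 0 0'
python3 - <<'E'
from h import *
w=env.get_image("wrist"); cv2.imwrite("pics/w17.png",w["color"][50:])
E
```

```text
time_s: 29.1
position: [0.648, 0.1662, 0.0619]
tool_rot: [[-0.164, 0.986, 0.0], [0.986, 0.164, -0.003], [-0.003, -0.0, -1.0]]
ft_force: [-0.0, -10.4, -2.5]
grip_width: 0.0586
```

View pics/w17.png

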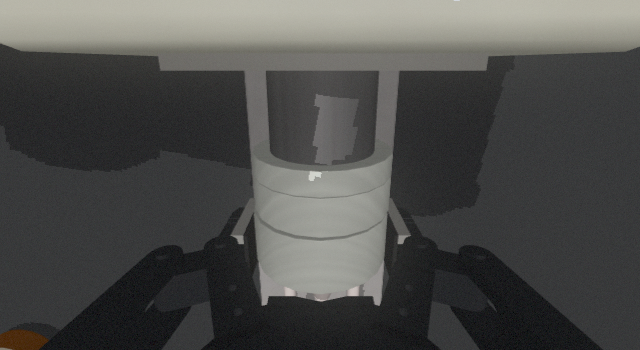

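The stack is flush at the collar. I'll relax the push to about 2–3 N, open, lift and check.

```bash
python3 -m inch '52 -2 0 0 0; 52 -2 0 0 0; 62 -2 0 0 0; 66 -2 0 0 0; 85 -2 0 0 0; 85 -2 0 0 0; 85 -2 0 0 0; 85 -2 0 -30 0; 85 -2 0 -80 0; 85 -40 0 -130 0'
python3 -m inch '85 -25 0 -10 0; 85 -40 0 -20 0; 85 -40 0 -20 0; 85 -40 0 -20 0'
python3 - <<'E'
from h import *
w=env.get_image("wrist"); cv2.imwrite("pics/w18.png",w["color"]); np.savez("w18.npz",**w)
s=env.get_image("scene"); crop(s,380,80,520,220,5,"pics/s18.png"); cv2.imwrite("pics/s18f.png",s["color"])
P,ok=cloud(w); a=np.array([-.164,.986]); S=np.array([.6432,.2055])
print(env.observe()["position"])
m=ok&(P[...,2]>.098)&(P[...,2]<.125)
q=P[m]; sx=(S-q[:,:2])@a; ly=(q[:,:2]-S)@np.array([.986,.164]); k=(abs(ly)<.02)&(sx>-.05)&(sx<.1)
h,e=np.histogram(sx[k],bins=np.arange(-.04,.07,.003)); print(np.c_[(e[:-1]*1000).round(),h].astype(int).tolist())
for b in np.arange(-.015,.06,.004):
    kk=k&(abs(sx-b)<.002); 
    if kk.sum(): print(b.round(3),kk.sum(),np.percentile(q[kk,2],95).round(4))
E
```

```text
time_s: 30.4
position: [0.6538, 0.1305, 0.193]
tool_rot: [[-0.168, 0.986, -0.0], [0.986, 0.168, 0.0], [0.001, -0.0, -1.0]]
ft_force: [-0.0, -1.1, 0.3]
grip_width: 0.0849
time_s: 30.9
position: [0.6605, 0.0904, 0.2106]
tool_rot: [[-0.166, 0.986, -0.002], [0.986, 0.166, 0.0], [0.001, -0.002, -1.0]]
ft_force: [-0.8, -0.9, -0.4]
grip_width: 0.0851
[0.66050044 0.09050817 0.21073805]
[[-40, 0], [-37, 491], [-34, 228], [-31, 206], [-28, 215], [-25, 212], [-22, 208], [-19, 207], [-16, 206], [-13, 203], [-10, 204], [-7, 191], [-4, 132], [-1, 224], [2, 232], [5, 216], [8, 218], [11, 219], [14, 209], [17, 204], [20, 209], [23, 203], [26, 217], [29, 203], [32, 197], [35, 196], [38, 195], [41, 186], [44, 173], [47, 50], [50, 0], [53, 0], [56, 0], [59, 0], [62, 0], [65, 0]]
-0.015 276 0.1082
-0.011 271 0.1081
-0.007 265 0.1081
-0.003 194 0.1135
0.001 306 0.1139
0.005 299 0.1138
0.009 285 0.1137
0.013 285 0.1139
0.017 286 0.1137
0.021 270 0.1138
0.025 275 0.1137
0.029 257 0.1136
0.033 288 0.1137
0.037 245 0.1138
0.041 242 0.1137
0.045 263 0.1141
0.049 50 0.1133
```

View pics/w18.png

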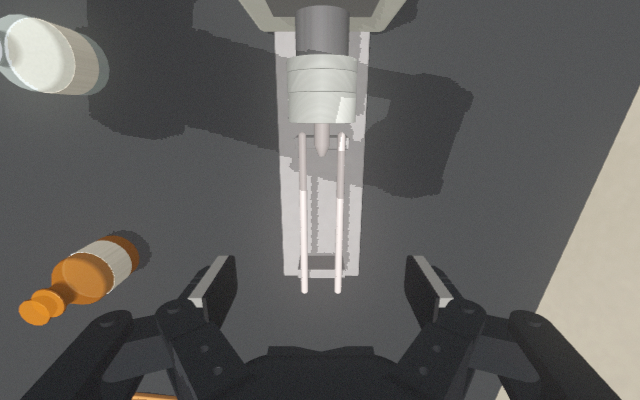

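View pics/s18.png

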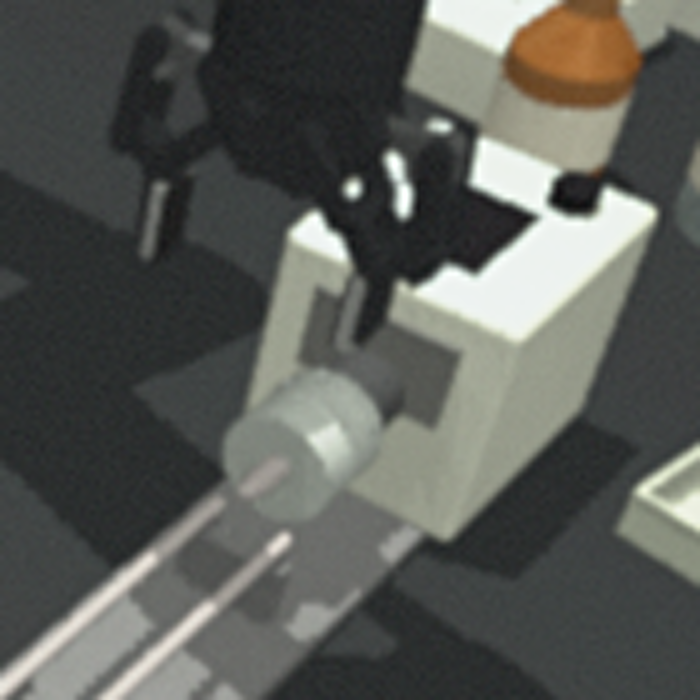

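View pics/s18f.png

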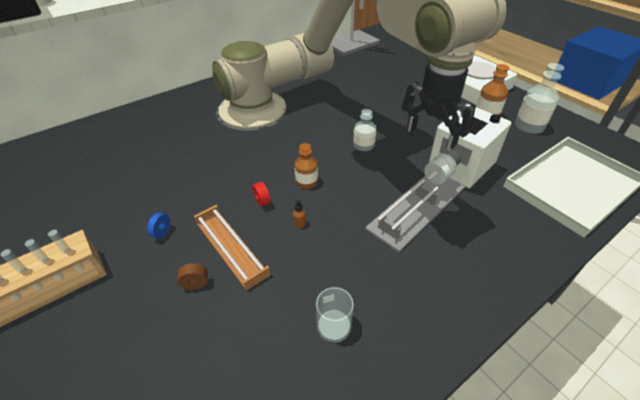

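The wrist view shows the stack from (322,57) to (322,122) against the collar, with the seams at rows 68 and 93 in the order thin, middle, thick. The scene view shows the glassware at the same pixels as at the start. One finer check for gaps, stack length and any glassware shift.

Run:
```python
from h import *
w=dict(np.load("w18.npz")); P,ok=cloud(w)
a=np.array([-.164,.986])/np.hypot(.164,.986); S=np.array([.6432,.2055])
for v in list(range(50,63))+list(range(116,128))+list(range(148,160,1)):
    p=P[v,321]; print(v,((S-p[:2])@a*1000).round(1),(p[2]*1000).round(1),w["color"][v,321].mean().round(),end=" | ")
print()
crop(w,270,0,370,170,5,"pics/w18c.png")
m=ok&(P[...,2]>.095)&(P[...,2]<.118); m[:57]=0;m[124:]=0;m[:,:285]=0;m[:,360:]=0
q=P[m]; sx=(S-q[:,:2])@a; ly=(q[:,:2]-S)@np.array([a[1],-a[0]])
print("len",np.percentile(sx,[1,99]).round(4))
for lo,hi in((-.001,.006),(.01,.02),(.028,.044)):
    k=(sx>lo)&(sx<hi); A=np.c_[2*ly[k],2*q[k,2],np.ones(k.sum())]; r=np.linalg.lstsq(A,ly[k]**2+q[k,2]**2,rcond=None)[0]; print("ring y,z",r[:2].round(4))
s=env.get_image("scene"); s0=cv2.imread("pics/scene0.png")
for n,(x0,y0,x1,y1) in dict(amber=(285,140,325,190),clear=(350,108,380,155),beaker=(312,285,358,345),drop=(290,202,308,232)).items():
    (dx,dy),r=cv2.phaseCorrelate(cv2.cvtColor(s0,6)[y0:y1,x0:x1].astype(np.float32),cv2.cvtColor(s["color"],6)[y0:y1,x0:x1].astype(np.float32)); print(n,round(dx,2),round(dy,2),round(r,2))
o=env.observe(); print(o["time_s"],o["ft_force"].round(2))
```

```text
50 -5.9 106.3 150.0 | 51 -5.0 107.6 126.0 | 52 -4.5 106.3 114.0 | 53 -3.6 107.5 122.0 | 54 -2.0 113.0 182.0 | 55 -1.2 113.5 206.0 | 56 -0.7 112.8 206.0 | 57 0.2 113.7 207.0 | 58 0.8 113.2 208.0 | 59 1.5 113.7 209.0 | 60 2.1 113.0 212.0 | 61 3.0 114.3 214.0 | 62 3.6 114.1 216.0 | 116 42.4 113.6 217.0 | 117 43.2 113.3 219.0 | 118 44.0 112.3 218.0 | 119 44.7 113.0 216.0 | 120 45.5 113.2 215.0 | 121 46.2 113.9 216.0 | 122 47.0 113.9 214.0 | 123 47.8 112.2 187.0 | 124 49.3 92.4 202.0 | 125 50.1 92.9 204.0 | 126 50.9 93.4 204.0 | 127 51.9 91.3 204.0 | 148 69.9 91.9 199.0 | 149 70.9 91.5 196.0 | 150 71.7 91.6 196.0 | 151 72.8 90.4 193.0 | 152 73.7 90.4 192.0 | 153 74.8 88.3 191.0 | 154 75.6 89.6 187.0 | 155 76.5 89.3 186.0 | 156 77.7 87.6 174.0 | 157 89.4 13.2 154.0 | 158 90.6 12.5 155.0 | 159 91.9 12.2 155.0 | 
len [-0.0006  0.0472]
ring y,z [-0.0006  0.0839]
ring y,z [-0.0006  0.0842]
ring y,z [-0.0005  0.084 ]
amber 0.21 -0.01 0.86
clear -0.04 -0.09 0.89
beaker -0.06 -0.0 0.95
drop 0.01 0.07 1.05
31.05 [0.33 0.34 0.4 ]
```

View pics/w18c.png

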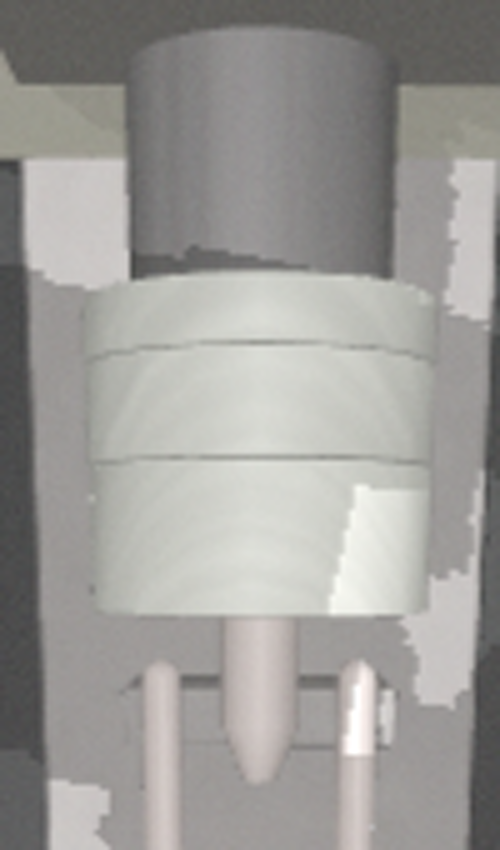

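The stack's outer face is 30 mm short of the shaft tip, which puts it 50 mm from the shoulder. There is no gap at the collar or the seams, and the glassware has not moved. Handing in.

Run:
```python
from rig import env
print(env.close_job())
```

```text
the job is handed in; nothing more can be done
None
```

I loaded the three grey rings onto the shaft in the order thin, middle, thick, pushed the stack against the shoulder and let go. I handed the job in at about 31 s. `env.close_job()` gives no verdict, so what follows is my own checks.

- **Seating:** the last push stopped dead, with the axial force rising to about 10 N.
- **Position:** after release, the stack measured about 50 mm long. Its outer face was 30 mm short of the shaft tip, so 50 mm from the shoulder, with no gap at the collar or the seams.
- **Height and alignment:** the ring centres were about 1 mm below the shaft axis and within 1 mm sideways.
- **Glassware:** all four items were within about 0.2 px of their starting places in the scene view.
- **Gripper:** open and clear of everything, with about 0.6 N on the wrist, which is sensor noise.

**Disagreement:** my first camera estimate of the shoulder face was about 2 mm further out along the shaft than where the rings actually stopped. I relied on the contact force and the distance to the shaft tip instead. No other check failed.

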